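Tip the screw caps off the sorting tray and keep the stopper

TASK

Slowly lift the free edge of the hinged sorting tray by its handle, just far enough that all three screw caps slide off into the crate while the rubber stopper stays on the tray. Then lower the tray gently, in hand all the way, until it rests level again, and let go. Do it by tipping only: do not touch the caps or the stopper, and leave the two jars and the bowl where they stand.

Things in the scene. Friction and masses are not known exactly. Their poses are not given: they have to be found in the camera images.
- tray (a joint): Tilt of the hinged tray: 0 = down, level on its rest; grows as the free (handle) edge is lifted, up to 0.9. It turns about +y of point tray_hinge. No spring or latch: the tray (about 0.45 kg) falls back by its own weight if let go; lifting at the handle takes 2 to 4 N.
- tray_hinge (a point): Middle of the tray's hinge axis, fixed, 140 mm above the table. Axes: z up, x level and pointing from the tray to the crate (the way the parts slide), y along the hinge axis. With the tray down, the handle lies on the -x side (towards the robot).
- tray_handle (a point): Centre of the handle, a stiff grey tab amid the tray's free edge: 80 mm along the hinge axis, 10 mm thick, 64 mm long, sloping 65 deg up and away from the hinge; pinch across its 10 mm, fingers down its slope (25 deg off vertical, pointing towards the hinge). With the tray down: 213 mm to -x of and 41 mm above the hinge axis, 22 mm below the tab's end. Axes turn with the tray.
- tray_mid (a point): On the aluminium tray floor, mid-width, 85 mm to -x of the hinge axis, 4 mm above it; axes turn with the tray. Floor 204 mm wide, from 166 mm before the hinge to 12 mm beyond, open at that end. Side walls 24 mm, rear wall 18 mm, three dividers 14 mm high make four lanes 50 mm apart, one part in each.
- crate_in (a point): On the inner floor of the fixed open crate beyond the hinge, mid-width, 10 mm inside its near wall (22 mm beyond the hinge axis), 5 mm above the table. Crate outside 210 x 290 x 85 mm high, walls 5 mm; axes as tray_hinge; its near wall stands below the tray's open end.
- stopper_c (a point): Centre (half-way up) of the rubber stopper, a tapered bung standing wide end down in one lane: 34 mm across at the foot, 26 mm at the top, 28 mm high, 40 g. It starts to slide only at a clearly steeper tilt than the caps (nearly half as steep again), unknown beforehand: about 0.2 to 0.6 rad; below that it may creep a few mm. z is its own axis.
- jar1: Bystander: closed glass jar, 56 mm across, 100 mm high; origin at the centre of its underside.
- jar2: Bystander: a second jar like the first.
- bowl: Bystander: open steel bowl, 170 mm across, 60 mm high; origin at the centre of its underside.
- cap1_c (a point): Centre (half-way up) of a ribbed black screw cap, a hard plastic disc 40 mm across and 16 mm thick, 25 g, lying in one of the lanes. The tilt at which it starts to slide is the same for all three caps but unknown beforehand (about 0.13 to 0.4 rad); z is its own axis.
- cap2_c (a point): Centre (half-way up) of a ribbed black screw cap, a hard plastic disc 40 mm across and 16 mm thick, 25 g, lying in one of the lanes. The tilt at which it starts to slide is the same for all three caps but unknown beforehand (about 0.13 to 0.4 rad); z is its own axis.
- cap3_c (a point): Centre (half-way up) of a ribbed black screw cap, a hard plastic disc 40 mm across and 16 mm thick, 25 g, lying in one of the lanes. The tilt at which it starts to slide is the same for all three caps but unknown beforehand (about 0.13 to 0.4 rad); z is its own axis.
Mind the look-alikes: they are no part of the job. Leave any blue look-alike of the part that bears cap3_c alone. Leave any pink look-alike of the part that bears cap2_c alone.

How it is judged:
By the outcome, as a careful person would: the job done as asked, in the order asked, and still so for the second after the job is handed in, with the robot touching nothing.
It also fails if it takes over 45 s, if anything falls off the work surface, if the arm or the gripper's body presses on something with over 40 N, if the wrist force passes 120 N, or if a joint passes its speed limit or range.

ROBOT

A 6-joint arm with a two-finger parallel gripper is mounted at the origin on the work surface. World frame = base frame: x ahead of the robot, y to its left, z up, the work surface at z = 0. Lengths are in mm, angles in rad, forces in N, time in s.
With the tool pointing down it reaches from about 350 to 975 mm from the base axis. Payload 7.1 kg.
Tool frame: the origin (TCP) lies midway between the tips of the shut fingers; the grasp point (between the pads) lies 19 mm behind it (pinch_z is the distance from the TCP to the grasp point, in mm); z points along the fingers, y is the direction in which the jaws open and shut (so a half turn about z gives the same grasp; the last joint's range is limited). The gripper opens to 88 mm and grips with 3 to 60 N. Pads are 20 mm wide; open, the fingers measure 115 mm over their backs; the gripper's body (75 mm by 178 mm) begins 61 mm behind the grasp point.
Start: joints at [-1.351, 0.423, 1.63, -0, 1.089, -0.019], TCP at [147.855, -607.243, 222.675] pointing down, gripper open.
Joint ranges: [-3, 3], [-0.9, 2.11], [0.09, 2.58], [-1.31, 4.45], [0.11, 2.69], [-2.54, 2.54]. Speed limits (rad/s): [2.39, 2.39, 3.01, 3.14, 3.14, 3.14].

INTERFACE

Orientations are given as a 3x3 rotation matrix whose columns are the frame's x, y, z axes.
In Python, from workcell import observe, camera, close_job, pinch_z gives the robot as it stands.
- The arm moves only by the tool servo_tool, never from a script. Its argument "targets" is a list of rows, each an object with "delta_pos": the shift along the tool's x, y, z in cm, a list of three; "twist": the turn, a rotation vector about the tool's x, y, z in rad, a list of three; "gripper": the finger opening in cm, from 0 to 8.78. In form: [{"delta_pos": [dx, dy, dz], "twist": [wx, wy, wz], "gripper": gripper}, ...]. A call has 1 to 20 rows; each row shifts and turns the commanded pose from where the row before left it, along the tool's axes as they then stand; what a row does not reach is not made up. A row lasts 1/10 s, in which the tool goes at most 50 mm and 8.59 degrees, less where a joint would pass 70% of its speed; a pose out of reach is approached as far as the arm can. A call is refused whole if a number of a shift passes 5 or a number of a turn 0.15, either way. A call with a gripper value outside its range is refused whole. The fingers move at their own pace and stop on an object; "squeeze" is the grip in N (left out, the last holds). Time passes only in rows, so rows that do not move let the fingers close. It gives the time, the measured TCP pose, the force and the opening at its end, in the units of the state.
- observe(): the state, without advancing time (a new reading comes with each control period).
- camera(name): name is "side" or "top"; returns a dict with "img" (480x640x3 uint8, red, green, blue), "z_map" (480x640 float32, mm along the optical axis (not along the pixel's ray), 0 where there is no reading), "fx", "fy", "cx", "cy" (pixels), "rvec" (rotation vector, rad) and "tvec" (3), from world to camera coordinates, as OpenCV has them. Camera axes: x right, y down, z forward; pixel columns grow to the right and rows downward; lengths in mm; the calibration is good to about 2 mm. A picture is of the moment at which its call begins.
- close_job(): hands the job in, once; it reports no verdict.
The state is a dict: "time_s": time; "joint_pos": joint angles; "joint_vel": joint speeds; "joint_torque": joint torques, N m; "tool_pos": TCP position; "tcp_rot": TCP orientation; "wrist_force": force on the tool from outside, world axes, zero at the start; "ft_torque": the same for the moment, N m; "opening": finger opening in mm.
Only numpy, scipy, OpenCV 4.12 (cv2) and the standard library are available. Lean on these libraries where they do the work, as an engineer would, in place of code of your own. Each camera call takes 0.05 s, during which the arm holds its last target.

## Working session

There is one attempt and no reset: what is moved stays moved. The work goes in short steps, Python scripts to look and compute and a tool call to move; the robot and the scene stay as the last step left them, time stands still between calls to the robot, and variables do not carry over. Pictures are saved under pics/ and viewed, and the job is handed in when it is done.

Besides the shell and the picture viewer there is one more tool, called after "Emit:" by a JSON object that holds its "op" and its "data", one argument or row to a line. servo_tool: Moves the arm, as the interface text tells. Its arguments: {"type":"object","properties":{"targets":{"type":"array"},"squeeze":{"type":"number"}},"required":["targets"]}

```bash
mkdir -p pics; cat > h.py <<'E'
import numpy as np, cv2
from workcell import observe, camera, close_job, pinch_z
def snap(n,f):
    c=camera(n); cv2.imwrite('pics/'+f+'.png',c['img'][:,:,::-1]); np.save('pics/'+f+'.npy',c,allow_pickle=True); return c
def p3(c,u,v,z=None):
    if z is None:
        w=c['z_map'][v-1:v+2,u-1:u+2]; z=np.median(w)
    R=cv2.Rodrigues(np.array(c['rvec'],float))[0]
    X=np.array([(u-c['cx'])/c['fx']*z,(v-c['cy'])/c['fy']*z,z])
    return R.T@(X-np.array(c['tvec'],float).ravel())
E
python3 - <<'E'
from h import *
snap('top','t0');snap('side','s0');s=observe();print(s['time_s'],s['tool_pos'],s['tcp_rot'],s['opening'],s['wrist_force'],pinch_z)
E
```

```text
0.1 [ 147.74131016 -606.75562372  221.97449946] [[ 9.71619153e-01  2.36550448e-01 -3.25785409e-04]
 [ 2.36550672e-01 -9.71618177e-01  1.37750191e-03]
 [ 9.30966998e-06 -1.41547200e-03 -9.99998998e-01]] 87.86256795986841 [0.06354865 0.10707734 0.76731959] 18.700000000000003
```

View pics/t0.png

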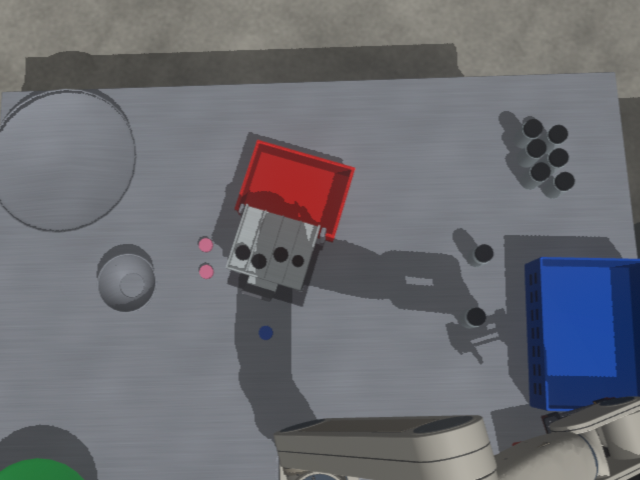

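View pics/s0.png

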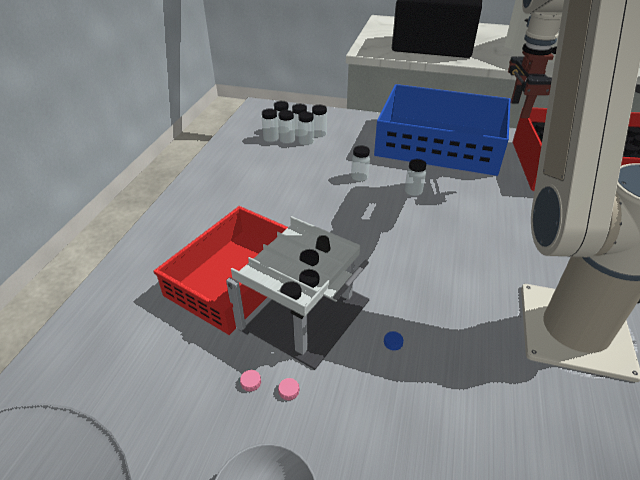

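The tray is around (275,250) in the top view, with the crate beyond it and the handle tab near (262,283). The stopper looks to be the smaller one at (298,261). I'll enlarge both views.

```bash
python3 - <<'E'
from h import *
c=np.load('pics/t0.npy',allow_pickle=True).item()
i=cv2.imread('pics/t0.png')[190:310,210:350];cv2.imwrite('pics/t0c.png',cv2.resize(i,None,fx=5,fy=5,interpolation=cv2.INTER_CUBIC))
i=cv2.imread('pics/s0.png')[190:370,220:390];cv2.imwrite('pics/s0c.png',cv2.resize(i,None,fx=3.3,fy=3.3,interpolation=cv2.INTER_CUBIC))
# cloud
H=[]
for v in range(190,310):
  for u in range(210,350):
    z=c['z_map'][v,u]
    if z>0: H.append((u,v,*p3(c,u,v,z)))
H=np.array(H);np.save('pics/cl.npy',H)
fl=H[(H[:,4]>138)&(H[:,4]<150)]
print(len(fl),fl[:,2:].min(0),fl[:,2:].max(0))
print(cv2.minAreaRect(fl[:,2:4].astype(np.float32)))
for v in range(270,302,2):
  print(v,[int(H[(H[:,0]==u)&(H[:,1]==v)][0,4]) if len(H[(H[:,0]==u)&(H[:,1]==v)]) else -1 for u in range(240,290,3)])
for u,v in [(243,252),(259,261),(281,254),(298,261)]: print(p3(c,u,v))
E
```

```text
3637 [479.47349002 -41.6775105  138.00313826] [726.6456879  224.21010402 149.98759643]
((590.9578247070312, 105.54556274414062), (244.28013610839844, 208.7135009765625), 71.57084655761719)
270 [141, 140, 156, 143, 140, 142, 147, 145, 143, 141, 143, 147, 137, 146, 139, 159, 140]
272 [163, 167, 149, -1, 138, 138, 137, 140, 156, 144, 143, 142, 145, 148, 138, 141, 144]
274 [5, 3, 153, 156, 160, 143, 137, 153, 161, 147, 147, 146, 142, 142, 142, 135, 137]
276 [6, 8, 7, 145, 147, 162, 159, 145, 150, 145, 148, 138, 147, 137, 141, 139, 140]
278 [6, 9, 4, 139, 144, 150, 141, 157, 155, 139, 139, 145, 144, 138, 155, 145, 142]
280 [3, 9, 13, 144, 148, 152, 150, 147, 146, 157, 161, 139, 144, 141, 155, 141, 129]
282 [3, 1, 9, 141, 140, 141, 142, 153, 139, 140, 149, 156, 168, 139, 140, 144, 149]
284 [-2, 7, 159, 151, 141, 146, 142, 148, 144, 145, 146, 153, 142, 149, 160, 163, 147]
286 [-2, 0, 170, 157, 165, 149, 148, 138, 147, 146, 140, 147, 145, 13, 11, 139, 164]
288 [0, 184, 186, 170, 171, 163, 162, 154, 141, 146, 145, 147, 5, 11, 5, 4, 13]
290 [0, 197, 197, 186, 182, 173, 172, 166, 153, 156, 149, 146, 6, 6, 6, 6, 6]
292 [-8, 208, 208, 207, 199, 183, 183, 179, 170, 171, 161, 153, -1, 7, 13, 1, 7]
294 [0, -1, 199, 201, 198, 205, 196, 185, 188, 182, 174, 165, 4, 11, 8, 16, 7]
296 [0, 1, -2, 4, 192, 204, 202, 204, 192, 196, 176, 11, 8, -2, -1, 6, 8]
298 [1, -2, 0, -6, 6, -1, 207, 205, 206, 202, 194, -4, 10, 6, 2, 8, 3]
300 [-1, -2, 0, 3, -7, 0, 4, -2, 200, 200, 0, -2, -2, 1, 9, 7, 4]
[590.58129245 180.90428454 158.96702858]
[563.86891695 137.79486509 164.87904512]
[581.36323376  78.80357536 162.20291044]
[559.57417068  33.58631603 171.44548447]
```

View pics/t0c.png

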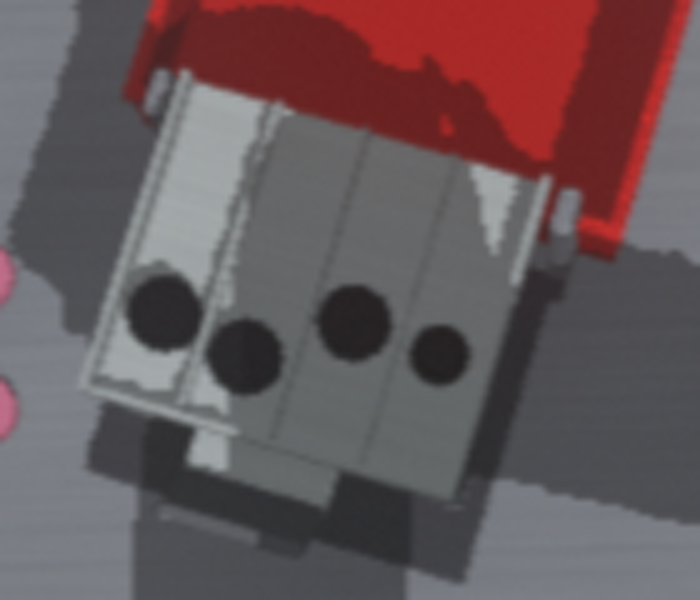

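View pics/s0c.png

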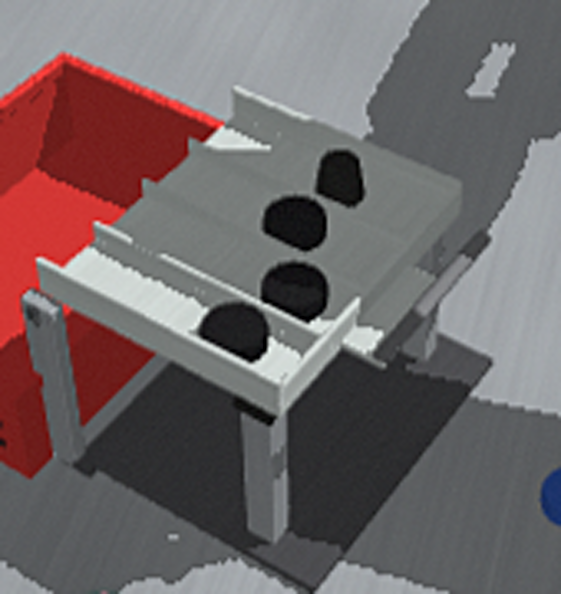

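```bash
cat >> h.py <<'E'
def pz(c,u,v,z):
    a=p3(c,u,v,500.);b=p3(c,u,v,1000.);return a+(b-a)*(z-a[2])/(b[2]-a[2])
E
python3 - <<'E'
from h import *
c=np.load('pics/t0.npy',allow_pickle=True).item()
f=lambda x,y,z:pz(c,210+(x+.5)/5-.5,190+(y+.5)/5-.5,z)
P={k:f(*q) for k,q in dict(rl=(82,383,162),fl=(185,72,168),fr=(549,178,168),rr=(455,500,162)).items()}
for k in P: print(k,P[k].round(1))
n=lambda v:v/np.linalg.norm(v)
for a,b in [('rl','fl'),('rr','fr')]: 
  d=P[b]-P[a];print('x yaw',np.arctan2(d[1],d[0]),np.hypot(*d[:2]))
for a,b in [('rr','rl'),('fr','fl')]:
  d=P[b]-P[a];print('y yaw',np.arctan2(-d[0],d[1]),np.hypot(*d[:2]))
H=np.load('pics/cl.npy')
x0=(P['fl']+P['fr'])/2
d=n((P['fl']-P['rl']+P['fr']-P['rr'])[:2]);yaw=np.arctan2(d[1],d[0]);e=np.array([-d[1],d[0]])
hinge=x0[:2]-12*d;print('hinge',hinge,yaw)
L=np.c_[(H[:,2:4]-hinge)@d,(H[:,2:4]-hinge)@e,H[:,4]]
t=L[(L[:,0]<-195)&(L[:,2]>158)&(L[:,0]>-240)&(abs(L[:,1])<60)]
print(len(t),np.percentile(t,[2,50,98],axis=0).round(1))
A=np.polyfit(t[:,2],t[:,0],1);print('x at z=181',np.polyval(A,181),'slope',np.degrees(np.arctan2(1,-A[0])))
m=t[:,2]>170; print('tab y range',t[m,1].min(),t[m,1].max())
fl=L[(L[:,0]<0)&(L[:,0]>-160)&(abs(L[:,1])<98)&(L[:,2]<150)&(L[:,2]>130)];print('floor z',np.median(fl[:,2]))
for u,v,z in [(164,313,160),(245,356,160),(353,322,160),(440,354,172)]:
  q=f(u,v,z);print(((q[:2]-hinge)@d).round(1),((q[:2]-hinge)@e).round(1))
for u,v,z in [(150,505,201),(305,553,201),(195,465,145),(335,508,145)]:
  q=f(u,v,z);print('tab',((q[:2]-hinge)@d).round(1),((q[:2]-hinge)@e).round(1))
i=cv2.imread('pics/t0.png')[265:310,230:290];cv2.imwrite('pics/t0d.png',cv2.resize(i,None,fx=12,fy=12,interpolation=cv2.INTER_NEAREST))
E
```

```text
rl [553.1 226.4 162. ]
fl [720.4 168.5 168. ]
fr [655.5 -26.4 168. ]
rr [484.2  29.  162. ]
x yaw -0.33308200450699055 177.11272414828485
x yaw -0.3129086281721683 180.10687067270544
y yaw -0.3357350020393606 209.12905844506284
y yaw -0.32139038642451945 205.50925100733622
hinge [676.60262575  74.85565526] -0.3229107687756799
301 [[-224.3  -36.9  160.4]
 [-211.4    1.3  191.7]
 [-196.2   39.5  206.7]]
x at z=181 -207.47458633865574 slope 61.485211361161895
tab y range -38.283812616704424 40.59826875546716
floor z 143.2537824503837
-116.3 74.5
-126.1 25.8
-91.9 -24.2
-96.7 -74.8
tab -219.5 43.9
tab -220.1 -40.5
tab -188.5 35.6
tab -189.0 -43.3
```

View pics/t0d.png

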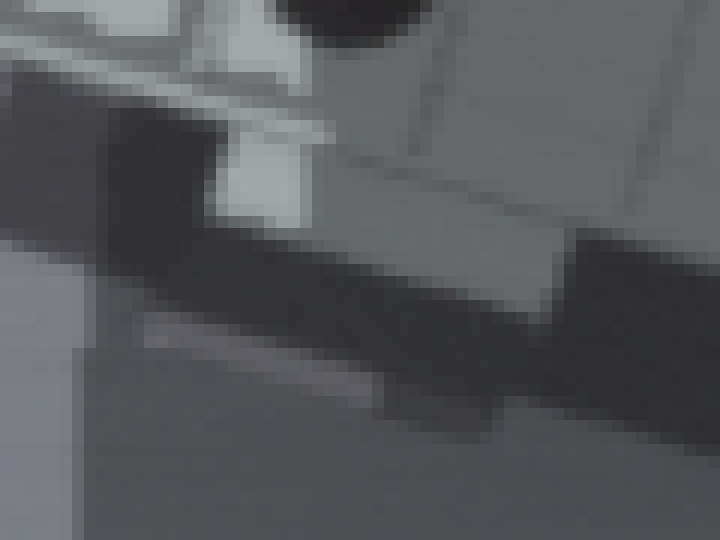

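```bash
cat >> h.py <<'E'
from scipy.linalg import fractional_matrix_power as fmp
from scipy.spatial.transform import Rotation as Ro
yaw=-0.323; hinge=np.array([676.6,74.9,140.])
W=Ro.from_euler('z',yaw).as_matrix()
a=np.radians(25)
def goal(back=0,th=0):
    z=np.array([np.sin(a),0,-np.cos(a)]); y=np.array([np.cos(a),0,np.sin(a)]); R=np.c_[[0,1,0],y,z]
    p=np.array([-213,0,41.])+(18.7-back)*z
    Q=Ro.from_rotvec([0,th,0]).as_matrix()
    T=np.eye(4);T[:3,:3]=W@Q@R;T[:3,3]=hinge+W@Q@p;return T
def cur():
    s=observe();T=np.eye(4);T[:3,:3]=s['tcp_rot'];T[:3,3]=s['tool_pos'];return T,s
def steps(A,B,N):
    D=np.real(fmp(np.linalg.inv(A)@B,1/N));return D[:3,3]/10,Ro.from_matrix(D[:3,:3]).as_rotvec(),D
E
python3 - <<'E'
from h import *
c=np.load('pics/t0.npy',allow_pickle=True).item()
for u,v in [(484,253),(476,317)]:print('jar',pz(c,u,v,100))
A,s=cur()
up=A.copy();up[2,3]+=90
B=goal(80);print('B',B.round(3))
d,w,D=steps(up,B,28);print(d,w)
T=up
for k in range(28):
  T=T@D
  if k%4==3: print(T[:3,3].round(),T[:3,2].round(2))
E
```

```text
jar [ 576.5102252  -480.55408285  100.        ]
jar [ 400.90215102 -445.16024451  100.        ]
B [[ 3.17000e-01  8.59000e-01  4.01000e-01  4.50048e+02]
 [ 9.48000e-01 -2.88000e-01 -1.34000e-01  1.50732e+02]
 [ 0.00000e+00  4.23000e-01 -9.06000e-01  2.36557e+02]
 [ 0.00000e+00  0.00000e+00  0.00000e+00  1.00000e+00]]
[ 2.69047318 -1.4229311   0.07924799] [-0.01427621  0.00783221 -0.03544892]
[ 234. -521.  309.] [ 0.05 -0.04 -1.  ]
[ 308. -425.  305.] [ 0.1  -0.08 -0.99]
[ 368. -319.  299.] [ 0.16 -0.11 -0.98]
[ 413. -206.  290.] [ 0.22 -0.13 -0.97]
[441. -88. 277.] [ 0.28 -0.14 -0.95]
[454.  31. 260.] [ 0.34 -0.14 -0.93]
[450. 151. 237.] [ 0.4  -0.13 -0.91]
```

Emit:
{"op": "servo_tool", "data": {
  "targets": [
    {"delta_pos":[0,0,-3],"twist":[0,0,0],"gripper":5},
    {"delta_pos":[0,0,-3],"twist":[0,0,0],"gripper":5},
    {"delta_pos":[0,0,-3],"twist":[0,0,0],"gripper":4},
    {"delta_pos":[2.69,-1.42,0.08],"twist":[-0.0143,0.0078,-0.0354],"gripper":3},
    {"delta_pos":[2.69,-1.42,0.08],"twist":[-0.0143,0.0078,-0.0354],"gripper":3},
    {"delta_pos":[2.69,-1.42,0.08],"twist":[-0.0143,0.0078,-0.0354],"gripper":3},
    {"delta_pos":[2.69,-1.42,0.08],"twist":[-0.0143,0.0078,-0.0354],"gripper":3},
    {"delta_pos":[2.69,-1.42,0.08],"twist":[-0.0143,0.0078,-0.0354],"gripper":3},
    {"delta_pos":[2.69,-1.42,0.08],"twist":[-0.0143,0.0078,-0.0354],"gripper":3},
    {"delta_pos":[2.69,-1.42,0.08],"twist":[-0.0143,0.0078,-0.0354],"gripper":3},
    {"delta_pos":[2.69,-1.42,0.08],"twist":[-0.0143,0.0078,-0.0354],"gripper":3},
    {"delta_pos":[2.69,-1.42,0.08],"twist":[-0.0143,0.0078,-0.0354],"gripper":3},
    {"delta_pos":[2.69,-1.42,0.08],"twist":[-0.0143,0.0078,-0.0354],"gripper":3},
    {"delta_pos":[2.69,-1.42,0.08],"twist":[-0.0143,0.0078,-0.0354],"gripper":3},
    {"delta_pos":[2.69,-1.42,0.08],"twist":[-0.0143,0.0078,-0.0354],"gripper":3},
    {"delta_pos":[2.69,-1.42,0.08],"twist":[-0.0143,0.0078,-0.0354],"gripper":3},
    {"delta_pos":[2.69,-1.42,0.08],"twist":[-0.0143,0.0078,-0.0354],"gripper":3},
    {"delta_pos":[2.69,-1.42,0.08],"twist":[-0.0143,0.0078,-0.0354],"gripper":3},
    {"delta_pos":[2.69,-1.42,0.08],"twist":[-0.0143,0.0078,-0.0354],"gripper":3},
    {"delta_pos":[2.69,-1.42,0.08],"twist":[-0.0143,0.0078,-0.0354],"gripper":3}
  ]
}}

```text
time_s: 2.1
tool_pos: [421.9, -176.8, 287.1]
tcp_rot: [[0.657, 0.717, 0.233], [0.752, -0.645, -0.136], [0.053, 0.265, -0.963]]
wrist_force: [0.5, -1.1, -0.4]
opening: 29.9
```

```bash
python3 - <<'E'
from h import *
A,s=cur();print(s['time_s'],A.round(3),s['joint_pos'].round(2) if hasattr(s['joint_pos'],'round') else s['joint_pos'])
B=goal(80);
for N in (11,12,14):print(steps(A,B,N)[:2])
E
```

```text
2.1 [[ 6.57000e-01  7.17000e-01  2.33000e-01  4.21852e+02]
 [ 7.52000e-01 -6.45000e-01 -1.36000e-01 -1.76845e+02]
 [ 5.30000e-02  2.65000e-01 -9.63000e-01  2.87091e+02]
 [ 0.00000e+00  0.00000e+00  0.00000e+00  1.00000e+00]] [-0.4  -0.04  2.08 -0.05  0.83  0.35]
(array([ 2.68736525, -1.4248937 ,  0.07297952]), array([-0.01413111,  0.00795663, -0.03536104]))
(array([ 2.46533812, -1.30257162,  0.06693637]), array([-0.01295351,  0.00729358, -0.03241428]))
(array([ 2.11572086, -1.11166016,  0.05743221]), array([-0.01110301,  0.00625164, -0.02778367]))
```

Emit:
{"op": "servo_tool", "data": {
  "targets": [
    {"delta_pos":[2.69,-1.42,0.07],"twist":[-0.0141,0.008,-0.0354],"gripper":3},
    {"delta_pos":[2.69,-1.42,0.07],"twist":[-0.0141,0.008,-0.0354],"gripper":3},
    {"delta_pos":[2.69,-1.42,0.07],"twist":[-0.0141,0.008,-0.0354],"gripper":3},
    {"delta_pos":[2.69,-1.42,0.07],"twist":[-0.0141,0.008,-0.0354],"gripper":3},
    {"delta_pos":[2.69,-1.42,0.07],"twist":[-0.0141,0.008,-0.0354],"gripper":3},
    {"delta_pos":[2.69,-1.42,0.07],"twist":[-0.0141,0.008,-0.0354],"gripper":3},
    {"delta_pos":[2.69,-1.42,0.07],"twist":[-0.0141,0.008,-0.0354],"gripper":3},
    {"delta_pos":[2.69,-1.42,0.07],"twist":[-0.0141,0.008,-0.0354],"gripper":3},
    {"delta_pos":[2.69,-1.42,0.07],"twist":[-0.0141,0.008,-0.0354],"gripper":3},
    {"delta_pos":[2.69,-1.42,0.07],"twist":[-0.0141,0.008,-0.0354],"gripper":3},
    {"delta_pos":[2.69,-1.42,0.07],"twist":[-0.0141,0.008,-0.0354],"gripper":3},
    {"delta_pos":[0,0,0],"twist":[0,0,0],"gripper":3},
    {"delta_pos":[0,0,0],"twist":[0,0,0],"gripper":3}
  ]
}}

```text
time_s: 3.4
tool_pos: [450.2, 149.8, 237.0]
tcp_rot: [[0.317, 0.86, 0.399], [0.949, -0.287, -0.134], [-0.001, 0.421, -0.907]]
wrist_force: [0.2, -0.6, 0.5]
opening: 30.0
```

```bash
python3 - <<'E'
from h import *
snap('side','s1')
i=cv2.imread('pics/s1.png')[130:370,220:440];cv2.imwrite('pics/s1c.png',cv2.resize(i,None,fx=2.5,fy=2.5,interpolation=cv2.INTER_CUBIC))
A,s=cur();print(s['time_s'],s['joint_pos'],s['wrist_force'],s['opening'])
print((A-goal(80)).round(3))
for N in (1,16):print(steps(A,goal(0),N)[:2])
E
```

```text
3.45 [ 0.49693276  0.07112843  2.15230271 -0.51399006  0.6778728   1.18602267] [ 1.46598013 -0.69152454  0.58903764] 29.78541552837098
[[ 1.000e-03  0.000e+00 -1.000e-03  4.230e-01]
 [-0.000e+00 -1.000e-03  0.000e+00 -1.503e+00]
 [-0.000e+00 -1.000e-03 -1.000e-03  6.630e-01]
 [ 0.000e+00  0.000e+00  0.000e+00  0.000e+00]]
(array([ 0.13227918, -0.09661938,  8.02303471]), array([-0.0013797 ,  0.00040212, -0.00051503]))
(array([ 0.00817441, -0.00636102,  0.50143725]), array([-8.62314060e-05,  2.51327403e-05, -3.21892301e-05]))
```

View pics/s1c.png

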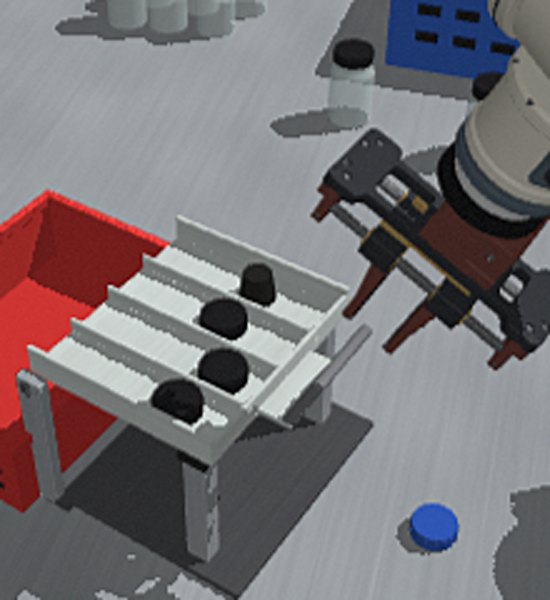

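The open fingers straddle the tab's line at crop (390,310), and the tab end is at (365,330). I'll advance most of the way and look again.

Emit:
{"op": "servo_tool", "data": {
  "targets": [
    {"delta_pos":[0.13,-0.1,1],"twist":[0,0,0],"gripper":3},
    {"delta_pos":[0,0,1],"twist":[0,0,0],"gripper":3},
    {"delta_pos":[0,0,1],"twist":[0,0,0],"gripper":3},
    {"delta_pos":[0,0,1],"twist":[0,0,0],"gripper":3},
    {"delta_pos":[0,0,0.8],"twist":[0,0,0],"gripper":3},
    {"delta_pos":[0,0,0.2],"twist":[0,0,0],"gripper":3}
  ]
}}

```text
time_s: 4.05
tool_pos: [470.2, 143.8, 190.3]
tcp_rot: [[0.319, 0.86, 0.399], [0.948, -0.289, -0.135], [-0.001, 0.421, -0.907]]
wrist_force: [-0.9, -0.3, -0.3]
opening: 29.8
```

```bash
python3 - <<'E'
from h import *
snap('side','s2')
i=cv2.imread('pics/s2.png')[200:320,290:410];cv2.imwrite('pics/s2c.png',cv2.resize(i,None,fx=5,fy=5,interpolation=cv2.INTER_CUBIC))
A,s=cur();print(s['time_s'],s['wrist_force'],s['opening'])
for N in (1,):print(steps(A,goal(0),N)[:2])
E
```

```text
4.1 [-0.87541095 -0.12928258 -0.24240338] 30.101481336705156
(array([0.00880838, 0.01878519, 2.93431155]), array([-0.00193422,  0.00112941, -0.00085258]))
```

View pics/s2c.png

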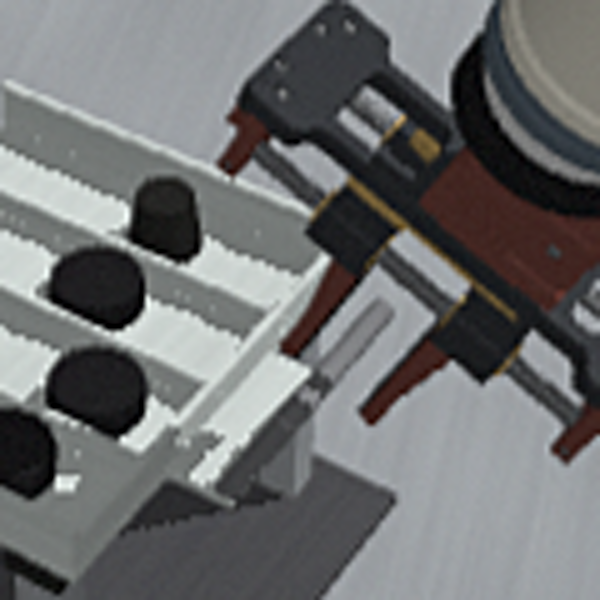

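The tab sits between the fingers. I'll go down the rest of the way and close.

Emit:
{"op": "servo_tool", "data": {
  "targets": [
    {"delta_pos":[0,0.02,0.7],"twist":[0,0,0],"gripper":3},
    {"delta_pos":[0,0,0.7],"twist":[0,0,0],"gripper":3},
    {"delta_pos":[0,0,0.7],"twist":[0,0,0],"gripper":3},
    {"delta_pos":[0,0,0.6],"twist":[0,0,0],"gripper":2.6},
    {"delta_pos":[0,0,0],"twist":[0,0,0],"gripper":2},
    {"delta_pos":[0,0,0],"twist":[0,0,0],"gripper":1.5},
    {"delta_pos":[0,0,0],"twist":[0,0,0],"gripper":1.1},
    {"delta_pos":[0,0,0],"twist":[0,0,0],"gripper":0.5},
    {"delta_pos":[0,0,0],"twist":[0,0,0],"gripper":0.5},
    {"delta_pos":[0,0,0],"twist":[0,0,0],"gripper":0.5}
  ],
  "squeeze": 20
}}

```text
time_s: 5.1
tool_pos: [482.9, 140.9, 168.4]
tcp_rot: [[0.318, 0.858, 0.403], [0.948, -0.288, -0.133], [0.002, 0.424, -0.906]]
wrist_force: [7.8, -4.2, -1.4]
opening: 10.2
```

```bash
python3 - <<'E'
from h import *
c=snap('side','s3')
i=cv2.imread('pics/s3.png')[190:330,220:410];cv2.imwrite('pics/s3c.png',cv2.resize(i,None,fx=4,fy=4,interpolation=cv2.INTER_CUBIC))
A,s=cur();print(s['time_s'],s['wrist_force'],s['opening'])
print(steps(A,goal(0),1)[:2])
G=goal(0)
for t in (.01,.02):print(steps(G,goal(0,t),1)[:2])
E
```

```text
5.15 [ 8.17235602 -4.11072722 -1.53796792] 9.817276054259853
(array([-0.10701796, -0.22960737,  0.37230799]), array([ 0.00186112, -0.00138578, -0.00097176]))
(array([ 1.13686838e-14,  1.09353075e-01, -1.75170904e-01]), array([ 1.00000000e-02,  5.86843498e-18, -2.17615338e-17]))
(array([ 1.13686838e-14,  2.20452362e-01, -3.49239538e-01]), array([ 2.00000000e-02,  7.66264318e-18, -3.64288903e-18]))
```

View pics/s3c.png

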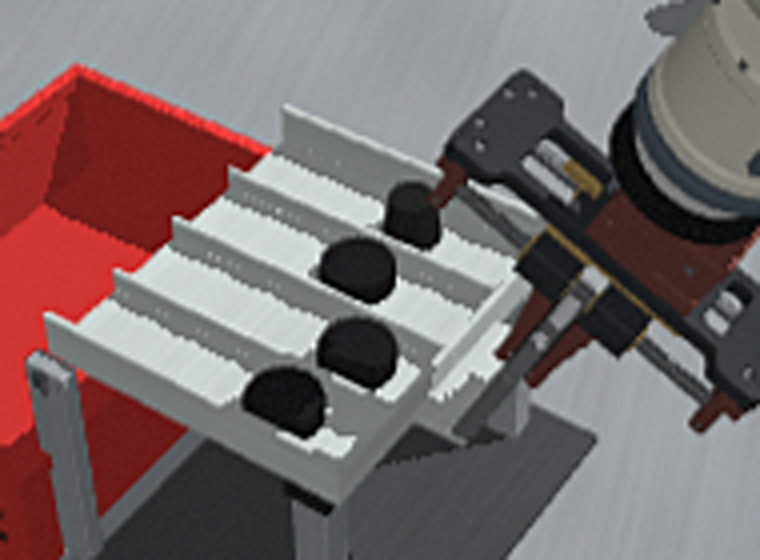

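The grip holds on the tab at about 10 mm. I'll relax the side load and lift towards 0.12 rad.

Emit:
{"op": "servo_tool", "data": {
  "targets": [
    {"delta_pos":[0,0.1,0],"twist":[0,0,0],"gripper":0.5},
    {"delta_pos":[0,0.1,-0.02],"twist":[0,0,0],"gripper":0.5},
    {"delta_pos":[0,0.113,-0.175],"twist":[0.01,0,0],"gripper":0.5},
    {"delta_pos":[0,0.113,-0.175],"twist":[0.01,0,0],"gripper":0.5},
    {"delta_pos":[0,0.113,-0.175],"twist":[0.01,0,0],"gripper":0.5},
    {"delta_pos":[0,0.113,-0.175],"twist":[0.01,0,0],"gripper":0.5},
    {"delta_pos":[0,0.113,-0.175],"twist":[0.01,0,0],"gripper":0.5},
    {"delta_pos":[0,0.113,-0.175],"twist":[0.01,0,0],"gripper":0.5},
    {"delta_pos":[0,0.113,-0.175],"twist":[0.01,0,0],"gripper":0.5},
    {"delta_pos":[0,0.113,-0.175],"twist":[0.01,0,0],"gripper":0.5}
  ],
  "squeeze": 25
}}

```text
time_s: 6.15
tool_pos: [485.7, 139.9, 184.9]
tcp_rot: [[0.318, 0.889, 0.33], [0.948, -0.298, -0.109], [0.002, 0.348, -0.938]]
wrist_force: [-0.6, 4.2, -2.2]
opening: 10.0
```

```bash
cat >> h.py <<'E'
def st(f):
    c=snap('side',f)
    i=cv2.imread('pics/'+f+'.png')[150:340,200:390];cv2.imwrite('pics/'+f+'c.png',cv2.resize(i,None,fx=3,fy=3,interpolation=cv2.INTER_CUBIC))
    A,s=cur();l=W.T@(A[:3,3]-hinge);z=W.T@A[:3,2]
    print(s['time_s'],'F local',(W.T@np.array(s['wrist_force'])).round(1),s['opening'],'tilt rot',a-np.arctan2(z[0],-z[2]),'yerr',z[1],'pos',l.round(1),'r',np.hypot(l[0],l[2]),'ang',np.arctan2(l[2],-l[0])-np.arctan2(27.4,206.7))
    # dark blobs in image
E
python3 -c "
from h import *
st('s4')"
```

```text
6.2 F local [-4.   6.4 -1.8] 9.61466976957428 tilt rot 0.08178672012303029 yerr 0.0013442340589317865 pos [-201.6    1.    45.1] r 206.56454352156584 ang 0.08854668342531086
```

View pics/s4c.png

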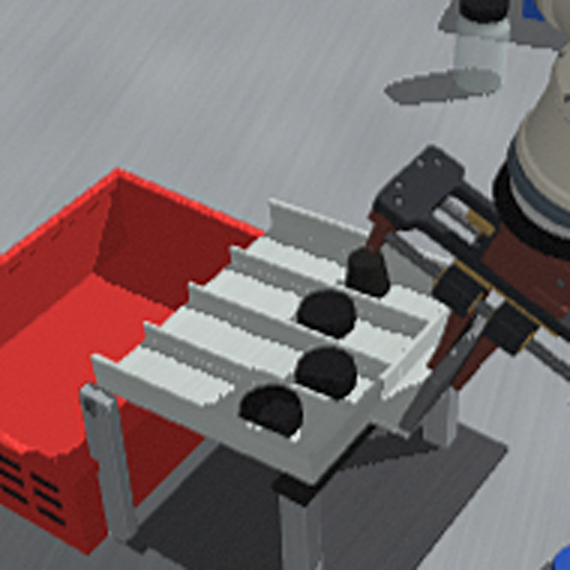

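The tray tilts with the hand (~0.08) and the parts are still in place. I'll carry on.

Emit:
{"op": "servo_tool", "data": {
  "targets": [
    {"delta_pos":[0.05,0.09,-0.175],"twist":[0.01,0,0],"gripper":0.5},
    {"delta_pos":[0.05,0.09,-0.175],"twist":[0.01,0,0],"gripper":0.5},
    {"delta_pos":[0,0.113,-0.175],"twist":[0.01,0,0],"gripper":0.5},
    {"delta_pos":[0,0.113,-0.175],"twist":[0.01,0,0],"gripper":0.5},
    {"delta_pos":[0,0.056,-0.087],"twist":[0.005,0,0],"gripper":0.5},
    {"delta_pos":[0,0.056,-0.087],"twist":[0.005,0,0],"gripper":0.5},
    {"delta_pos":[0,0,0],"twist":[0,0,0],"gripper":0.5},
    {"delta_pos":[0,0,0],"twist":[0,0,0],"gripper":0.5}
  ]
}}

```text
time_s: 7.0
tool_pos: [487.9, 139.2, 194.6]
tcp_rot: [[0.318, 0.904, 0.285], [0.948, -0.303, -0.096], [-0.0, 0.301, -0.954]]
wrist_force: [4.9, -5.1, -3.8]
opening: 9.6
```

```bash
python3 -c "
from h import *
st('s5')"
```

```text
7.05 F local [ 4.9 -3.9 -3.3] 9.430580643204875 tilt rot 0.13075561081263415 yerr -0.000288384242284161 pos [-199.3    1.    54.6] r 206.68653376351662 ang 0.135629501851207
```

View pics/s5c.png

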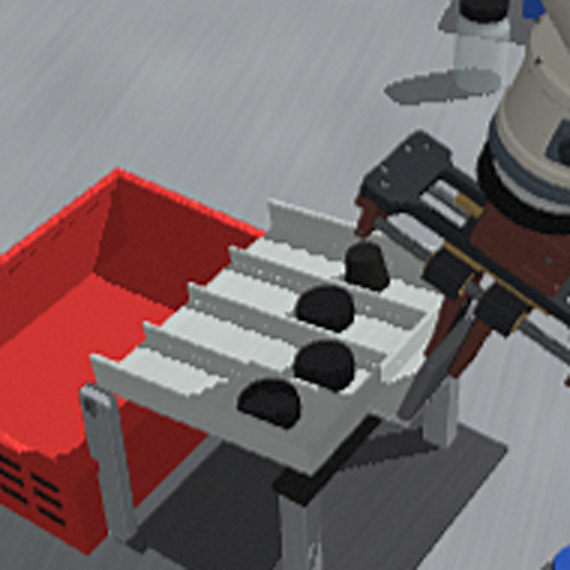

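Emit:
{"op": "servo_tool", "data": {
  "targets": [
    {"delta_pos":[-0.04,0.08,-0.087],"twist":[0.005,0,0],"gripper":0.5},
    {"delta_pos":[0,0.056,-0.087],"twist":[0.005,0,0],"gripper":0.5},
    {"delta_pos":[0,0.056,-0.087],"twist":[0.005,0,0],"gripper":0.5},
    {"delta_pos":[0,0.056,-0.087],"twist":[0.005,0,0],"gripper":0.5},
    {"delta_pos":[0,0.056,-0.087],"twist":[0.005,0,0],"gripper":0.5},
    {"delta_pos":[0,0,0],"twist":[0,0,0],"gripper":0.5},
    {"delta_pos":[0,0,0],"twist":[0,0,0],"gripper":0.5}
  ]
}}

```text
time_s: 7.75
tool_pos: [489.3, 138.6, 199.7]
tcp_rot: [[0.318, 0.911, 0.263], [0.948, -0.306, -0.088], [0.001, 0.277, -0.961]]
wrist_force: [2.3, -0.5, -2.7]
opening: 9.9
```

```bash
python3 -c "
from h import *
st('s6')"
```

```text
7.8 F local [ 2.2  0.5 -2.4] 10.252230558560216 tilt rot 0.15572071170274238 yerr 0.0003858253507062917 pos [-197.9    1.    59.7] r 206.67741790056527 ang 0.16099804512166602
```

View pics/s6c.png

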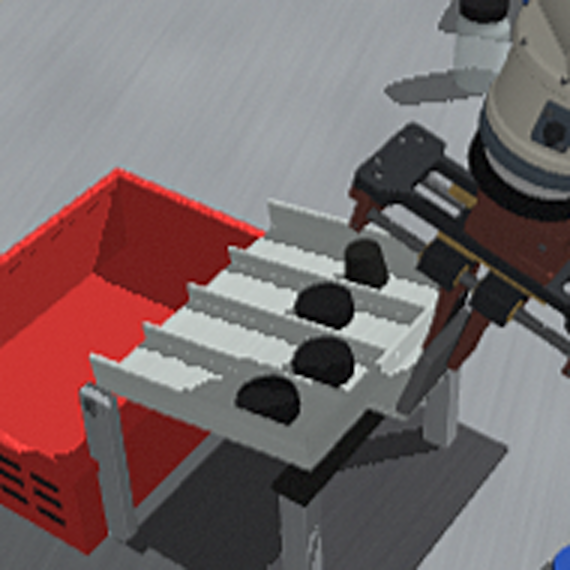

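Forces are clean and nothing has moved at ~0.16. Continuing.

Emit:
{"op": "servo_tool", "data": {
  "targets": [
    {"delta_pos":[0,0.066,-0.087],"twist":[0.005,0,0],"gripper":0.5},
    {"delta_pos":[0,0.056,-0.087],"twist":[0.005,0,0],"gripper":0.5},
    {"delta_pos":[0,0.056,-0.087],"twist":[0.005,0,0],"gripper":0.5},
    {"delta_pos":[0,0.056,-0.087],"twist":[0.005,0,0],"gripper":0.5},
    {"delta_pos":[0,0.056,-0.087],"twist":[0.005,0,0],"gripper":0.5},
    {"delta_pos":[0,0,0],"twist":[0,0,0],"gripper":0.5},
    {"delta_pos":[0,0,0],"twist":[0,0,0],"gripper":0.5}
  ]
}}

```text
time_s: 8.5
tool_pos: [490.7, 138.1, 204.6]
tcp_rot: [[0.318, 0.917, 0.24], [0.948, -0.308, -0.08], [0.001, 0.253, -0.968]]
wrist_force: [-0.7, 0.7, -1.2]
opening: 9.6
```

```bash
python3 -c "
from h import *
st('s7')"
```

```text
8.55 F local [-0.4  0.6 -0.7] 10.020029173043179 tilt rot 0.18091523126188014 yerr 0.00033966694276094697 pos [-196.3    1.    64.6] r 206.6978598892623 ang 0.18601938928259656
```

View pics/s7c.png

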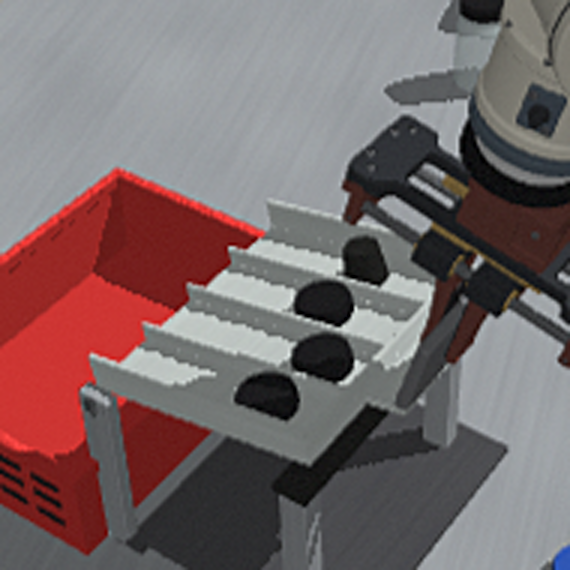

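Emit:
{"op": "servo_tool", "data": {
  "targets": [
    {"delta_pos":[0,0.056,-0.087],"twist":[0.005,0,0],"gripper":0.5},
    {"delta_pos":[0,0.056,-0.087],"twist":[0.005,0,0],"gripper":0.5},
    {"delta_pos":[0,0.056,-0.087],"twist":[0.005,0,0],"gripper":0.5},
    {"delta_pos":[0,0.056,-0.087],"twist":[0.005,0,0],"gripper":0.5},
    {"delta_pos":[0,0.056,-0.087],"twist":[0.005,0,0],"gripper":0.5},
    {"delta_pos":[0,0,0],"twist":[0,0,0],"gripper":0.5},
    {"delta_pos":[0,0,0],"twist":[0,0,0],"gripper":0.5}
  ]
}}

```text
time_s: 9.25
tool_pos: [492.3, 137.6, 209.5]
tcp_rot: [[0.318, 0.923, 0.217], [0.948, -0.31, -0.072], [0.001, 0.228, -0.974]]
wrist_force: [-1.2, 3.2, -0.4]
opening: 9.7
```

```bash
python3 -c "
from h import *
st('s8')"
```

```text
9.3 F local [-3.2  2.  -0.6] 9.782808423897906 tilt rot 0.2058734489993204 yerr 0.0003959936357078872 pos [-194.7    1.    69.5] r 206.70303915314858 ang 0.2111970662531162
```

View pics/s8c.png

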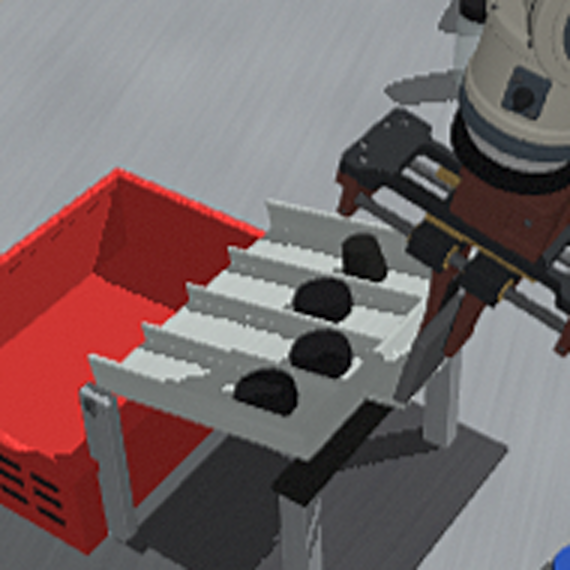

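Still nothing at 0.21.

Emit:
{"op": "servo_tool", "data": {
  "targets": [
    {"delta_pos":[0.01,0.036,-0.087],"twist":[0.005,0,0],"gripper":0.5},
    {"delta_pos":[0,0.056,-0.087],"twist":[0.005,0,0],"gripper":0.5},
    {"delta_pos":[0,0.056,-0.087],"twist":[0.005,0,0],"gripper":0.5},
    {"delta_pos":[0,0.056,-0.087],"twist":[0.005,0,0],"gripper":0.5},
    {"delta_pos":[0,0.056,-0.087],"twist":[0.005,0,0],"gripper":0.5},
    {"delta_pos":[0,0,0],"twist":[0,0,0],"gripper":0.5},
    {"delta_pos":[0,0,0],"twist":[0,0,0],"gripper":0.5}
  ]
}}

```text
time_s: 10.0
tool_pos: [494.0, 137.1, 214.4]
tcp_rot: [[0.318, 0.928, 0.194], [0.948, -0.312, -0.065], [0.0, 0.204, -0.979]]
wrist_force: [-0.8, 0.2, -1.2]
opening: 10.0
```

```bash
python3 -c "
from h import *
st('s9')"
```

```text
10.05 F local [-0.9  0.2 -0.2] 9.839687402637535 tilt rot 0.230646057763831 yerr 0.00026543292096629966 pos [-192.9    1.    74.3] r 206.7423852007655 ang 0.2360119752588635
```

View pics/s9c.png

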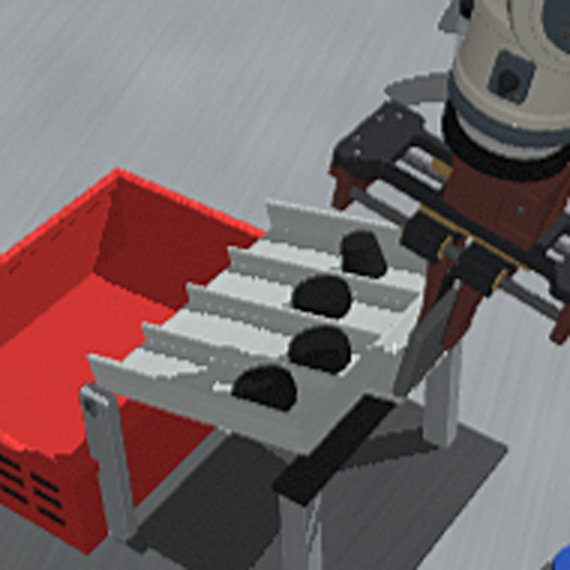

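Emit:
{"op": "servo_tool", "data": {
  "targets": [
    {"delta_pos":[0,0.056,-0.087],"twist":[0.005,0,0],"gripper":0.5},
    {"delta_pos":[0,0.056,-0.087],"twist":[0.005,0,0],"gripper":0.5},
    {"delta_pos":[0,0.056,-0.087],"twist":[0.005,0,0],"gripper":0.5},
    {"delta_pos":[0,0.056,-0.087],"twist":[0.005,0,0],"gripper":0.5},
    {"delta_pos":[0,0.056,-0.087],"twist":[0.005,0,0],"gripper":0.5},
    {"delta_pos":[0,0,0],"twist":[0,0,0],"gripper":0.5},
    {"delta_pos":[0,0,0],"twist":[0,0,0],"gripper":0.5}
  ]
}}

```text
time_s: 10.75
tool_pos: [495.8, 136.5, 219.2]
tcp_rot: [[0.318, 0.933, 0.171], [0.948, -0.313, -0.057], [0.001, 0.18, -0.984]]
wrist_force: [0.8, -0.5, -0.4]
opening: 9.9
```

```bash
python3 -c "
from h import *
st('s10')"
```

```text
10.8 F local [ 0.5 -1.2 -0.9] 10.033749951534995 tilt rot 0.2555818821817574 yerr 0.00033199957538716606 pos [-191.     1.    79.2] r 206.76461689990944 ang 0.2611274064551806
```

View pics/s10c.png

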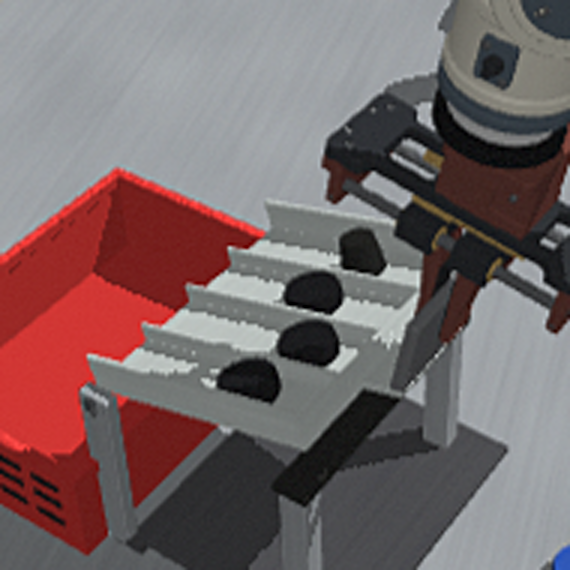

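The caps have started to slide at ~0.255: (265,388) is now (248,380). I'll add a little and wait.

Emit:
{"op": "servo_tool", "data": {
  "targets": [
    {"delta_pos":[0,0.056,-0.087],"twist":[0.005,0,0],"gripper":0.5},
    {"delta_pos":[0,0.056,-0.087],"twist":[0.005,0,0],"gripper":0.5},
    {"delta_pos":[0,0,0],"twist":[0,0,0],"gripper":0.5},
    {"delta_pos":[0,0,0],"twist":[0,0,0],"gripper":0.5},
    {"delta_pos":[0,0,0],"twist":[0,0,0],"gripper":0.5},
    {"delta_pos":[0,0,0],"twist":[0,0,0],"gripper":0.5}
  ]
}}

```text
time_s: 11.4
tool_pos: [496.5, 136.2, 221.1]
tcp_rot: [[0.318, 0.934, 0.161], [0.948, -0.314, -0.054], [0.0, 0.17, -0.985]]
wrist_force: [1.4, -0.7, -1.9]
opening: 10.1
```

```bash
python3 -c "
from h import *
st('s11')"
```

```text
11.45 F local [ 1.7 -0.3 -1.6] 10.28128423670206 tilt rot 0.26561795910682384 yerr 0.0003052381445444806 pos [-190.2    1.    81.1] r 206.7914500130214 ang 0.27109061011784663
```

View pics/s11c.png

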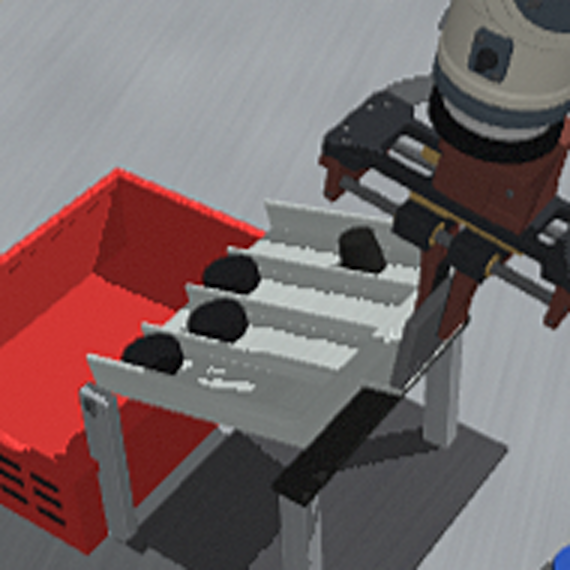

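All three caps are sliding down towards the open end, and the stopper hasn't moved at (362,248). Holding.

Emit:
{"op": "servo_tool", "data": {
  "targets": [
    {"delta_pos":[0,0,0],"twist":[0,0,0],"gripper":0.5},
    {"delta_pos":[0,0,0],"twist":[0,0,0],"gripper":0.5},
    {"delta_pos":[0,0,0],"twist":[0,0,0],"gripper":0.5},
    {"delta_pos":[0,0,0],"twist":[0,0,0],"gripper":0.5},
    {"delta_pos":[0,0,0],"twist":[0,0,0],"gripper":0.5},
    {"delta_pos":[0,0,0],"twist":[0,0,0],"gripper":0.5},
    {"delta_pos":[0,0,0],"twist":[0,0,0],"gripper":0.5},
    {"delta_pos":[0,0,0],"twist":[0,0,0],"gripper":0.5}
  ]
}}

```text
time_s: 12.25
tool_pos: [496.5, 136.3, 221.0]
tcp_rot: [[0.318, 0.934, 0.161], [0.948, -0.314, -0.054], [0.0, 0.17, -0.985]]
wrist_force: [1.7, -1.5, -2.4]
opening: 9.8
```

```bash
python3 -c "
from h import *
st('s12');snap('top','t12')
i=cv2.imread('pics/t12.png')[130:310,210:370];cv2.imwrite('pics/t12c.png',cv2.resize(i,None,fx=3.3,fy=3.3))
i=np.hstack([cv2.resize(cv2.imread('pics/s12c.png'),(400,400)),cv2.resize(cv2.imread('pics/t12c.png'),(360,400))]);cv2.imwrite('pics/m12.png',i)"
```

```text
12.3 F local [ 2.8 -1.3 -1.9] 10.08216741834415 tilt rot 0.2656995166664964 yerr 0.00034521079462938615 pos [-190.2    1.    81.1] r 206.78794435742566 ang 0.27105766778513574
```

View pics/m12.png

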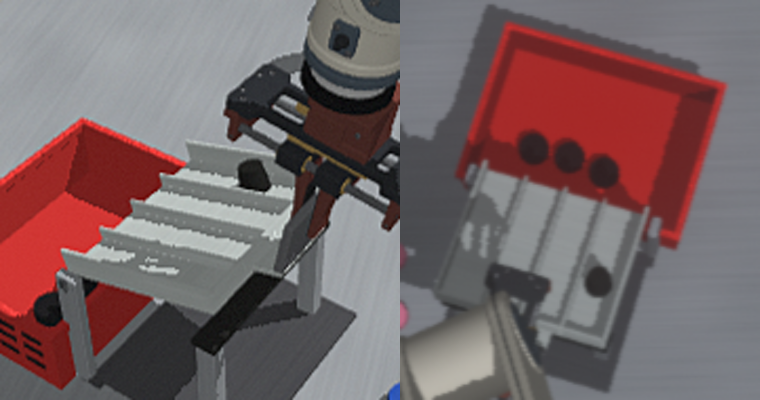

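All three caps are in the crate (top view shows three inside it at around (530–605,145–170)), and the stopper is still in its lane. Now I'll lower the tray gently.

Emit:
{"op": "servo_tool", "data": {
  "targets": [
    {"delta_pos":[0,-0.056,0.087],"twist":[-0.005,0,0],"gripper":0.5},
    {"delta_pos":[0,-0.111,0.175],"twist":[-0.01,0,0],"gripper":0.5},
    {"delta_pos":[0,-0.111,0.175],"twist":[-0.01,0,0],"gripper":0.5},
    {"delta_pos":[0,-0.111,0.175],"twist":[-0.01,0,0],"gripper":0.5},
    {"delta_pos":[0,-0.111,0.175],"twist":[-0.01,0,0],"gripper":0.5},
    {"delta_pos":[0,-0.111,0.175],"twist":[-0.01,0,0],"gripper":0.5},
    {"delta_pos":[0,-0.111,0.175],"twist":[-0.01,0,0],"gripper":0.5},
    {"delta_pos":[0,-0.111,0.175],"twist":[-0.01,0,0],"gripper":0.5},
    {"delta_pos":[0,-0.111,0.175],"twist":[-0.01,0,0],"gripper":0.5},
    {"delta_pos":[0,-0.111,0.175],"twist":[-0.01,0,0],"gripper":0.5},
    {"delta_pos":[0,-0.111,0.175],"twist":[-0.01,0,0],"gripper":0.5},
    {"delta_pos":[0,-0.111,0.175],"twist":[-0.01,0,0],"gripper":0.5},
    {"delta_pos":[0,-0.111,0.175],"twist":[-0.01,0,0],"gripper":0.5},
    {"delta_pos":[0,-0.111,0.175],"twist":[-0.01,0,0],"gripper":0.5},
    {"delta_pos":[0,-0.111,0.175],"twist":[-0.01,0,0],"gripper":0.5},
    {"delta_pos":[0,-0.111,0.175],"twist":[-0.01,0,0],"gripper":0.5},
    {"delta_pos":[0,-0.111,0.175],"twist":[-0.01,0,0],"gripper":0.5},
    {"delta_pos":[0,-0.111,0.175],"twist":[-0.01,0,0],"gripper":0.5},
    {"delta_pos":[0,-0.111,0.175],"twist":[-0.01,0,0],"gripper":0.5}
  ]
}}

```text
time_s: 14.25
tool_pos: [485.5, 139.9, 184.5]
tcp_rot: [[0.318, 0.888, 0.331], [0.948, -0.298, -0.111], [0.0, 0.349, -0.937]]
wrist_force: [4.8, -4.2, -3.8]
opening: 9.9
```

```bash
python3 -c "
from h import *
st('s13')"
```

```text
14.3 F local [ 7.  -1.9 -3.5] 9.515760539105264 tilt rot 0.07963957555041462 yerr 0.0001504431907988795 pos [-201.9    1.    44.2] r 206.67189275471168 ang 0.08372984063742081
```

Emit:
{"op": "servo_tool", "data": {
  "targets": [
    {"delta_pos":[0,-0.09,0.175],"twist":[-0.01,0,0],"gripper":0.5},
    {"delta_pos":[0,-0.09,0.175],"twist":[-0.01,0,0],"gripper":0.5},
    {"delta_pos":[0,-0.111,0.175],"twist":[-0.01,0,0],"gripper":0.5},
    {"delta_pos":[0,-0.111,0.175],"twist":[-0.01,0,0],"gripper":0.5},
    {"delta_pos":[0,-0.056,0.087],"twist":[-0.005,0,0],"gripper":0.5},
    {"delta_pos":[0,-0.056,0.087],"twist":[-0.005,0,0],"gripper":0.5},
    {"delta_pos":[0,-0.056,0.087],"twist":[-0.005,0,0],"gripper":0.5},
    {"delta_pos":[0,-0.056,0.087],"twist":[-0.005,0,0],"gripper":0.5},
    {"delta_pos":[0,0,0],"twist":[0,0,0],"gripper":0.5}
  ]
}}

```text
time_s: 15.2
tool_pos: [483.4, 140.6, 172.3]
tcp_rot: [[0.318, 0.867, 0.383], [0.948, -0.291, -0.128], [0.0, 0.404, -0.915]]
wrist_force: [-0.5, -0.3, -1.6]
opening: 9.9
```

```bash
python3 -c "
from h import *
l=W.T@(np.array([482.9,140.9,168.4])-hinge);print('rest ang',l,np.arctan2(l[2],-l[0])-np.arctan2(27.4,206.7))
st('s14')"
```

```text
rest ang [-204.63252663    1.10410311   28.4       ] 0.006113550549593394
15.25 F local [-1.3  0.4 -1.7] 9.699565192585876 tilt rot 0.02112891192329247 yerr 3.499524447365253e-07 pos [-204.     1.    32.4] r 206.58111042311498 ang 0.025616917410832912
```

Remaining is ~0.02 rad. I'll finish slowly and watch for contact.

Emit:
{"op": "servo_tool", "data": {
  "targets": [
    {"delta_pos":[0,-0.045,0.07],"twist":[-0.004,0,0],"gripper":0.5},
    {"delta_pos":[0,-0.045,0.07],"twist":[-0.004,0,0],"gripper":0.5},
    {"delta_pos":[0,-0.045,0.07],"twist":[-0.004,0,0],"gripper":0.5},
    {"delta_pos":[0,-0.034,0.052],"twist":[-0.003,0,0],"gripper":0.5},
    {"delta_pos":[0,-0.034,0.052],"twist":[-0.003,0,0],"gripper":0.5},
    {"delta_pos":[0,-0.022,0.035],"twist":[-0.002,0,0],"gripper":0.5},
    {"delta_pos":[0,0,0],"twist":[0,0,0],"gripper":0.5},
    {"delta_pos":[0,0,0],"twist":[0,0,0],"gripper":0.5}
  ]
}}

```text
time_s: 16.05
tool_pos: [482.9, 140.8, 168.4]
tcp_rot: [[0.318, 0.86, 0.4], [0.948, -0.289, -0.134], [0.0, 0.422, -0.907]]
wrist_force: [-4.5, 2.1, 1.2]
opening: 10.0
```

```bash
python3 -c "
from h import *
st('s15')"
```

```text
16.1 F local [-5.4 -0.1  0.9] 9.995172199855071 tilt rot 0.0010436547960921971 yerr -2.243844437515531e-05 pos [-204.6    1.    28.4] r 206.55402315494814 ang 0.005904019322264031
```

View pics/s15c.png

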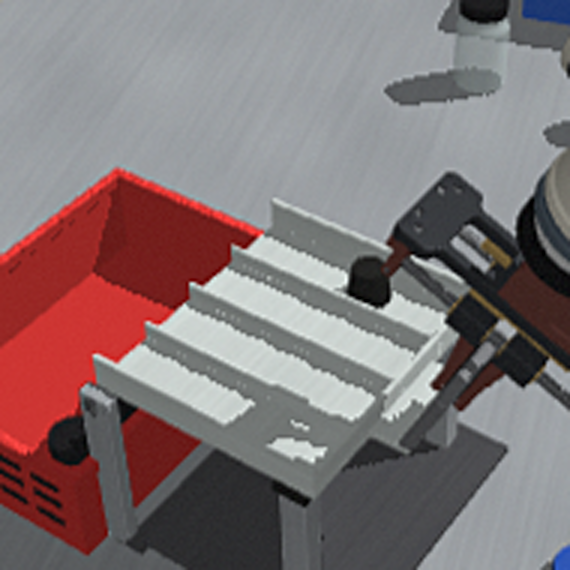

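The tray is back at its starting pose (TCP z 168.4, tilt ~0) and on its rest. I'll relax the side load, open and back off along the slope.

Emit:
{"op": "servo_tool", "data": {
  "targets": [
    {"delta_pos":[0,-0.1,0.01],"twist":[0,0,0],"gripper":0.5},
    {"delta_pos":[0,0,0],"twist":[0,0,0],"gripper":0.5},
    {"delta_pos":[0,0,0],"twist":[0,0,0],"gripper":1.2},
    {"delta_pos":[0,0,0],"twist":[0,0,0],"gripper":1.8},
    {"delta_pos":[0,0,0],"twist":[0,0,0],"gripper":2.4},
    {"delta_pos":[0,0,0],"twist":[0,0,0],"gripper":3},
    {"delta_pos":[0,0,0],"twist":[0,0,0],"gripper":3},
    {"delta_pos":[0,0,0],"twist":[0,0,0],"gripper":3}
  ]
}}

```text
time_s: 16.9
tool_pos: [482.3, 141.1, 167.9]
tcp_rot: [[0.318, 0.859, 0.4], [0.948, -0.289, -0.134], [0.001, 0.422, -0.907]]
wrist_force: [-0.0, -0.1, -0.3]
opening: 29.8
```

```bash
python3 -c "
from h import *
st('s16')"
```

```text
16.95 F local [-0.3  0.7  0.7] 29.96911506431819 tilt rot 0.0007841218473764178 yerr 0.00018552617949194324 pos [-205.3    1.1   27.9] r 207.14493648168514 ang 0.0032922197375680196
```

View pics/s16c.png

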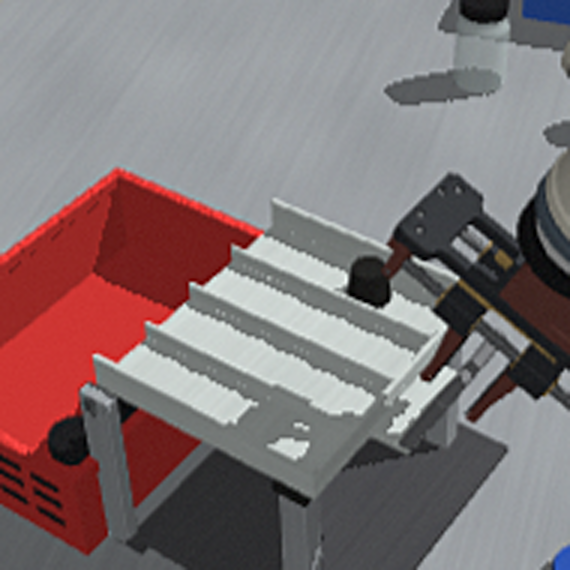

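Released cleanly. Backing off along the slope.

Emit:
{"op": "servo_tool", "data": {
  "targets": [
    {"delta_pos":[0,0,-0.5],"twist":[0,0,0],"gripper":3},
    {"delta_pos":[0,0,-1],"twist":[0,0,0],"gripper":3},
    {"delta_pos":[0,0,-1.5],"twist":[0,0,0],"gripper":3},
    {"delta_pos":[0,0,-2],"twist":[0,0,0],"gripper":3},
    {"delta_pos":[0,0,-2],"twist":[0,0,0],"gripper":3},
    {"delta_pos":[0,0,-2],"twist":[0,0,0],"gripper":3},
    {"delta_pos":[0,0,-2],"twist":[0,0,0],"gripper":3},
    {"delta_pos":[0,0,-1],"twist":[0,0,0],"gripper":3},
    {"delta_pos":[0,0,0],"twist":[0,0,0],"gripper":3},
    {"delta_pos":[0,0,0],"twist":[0,0,0],"gripper":3},
    {"delta_pos":[0,0,0],"twist":[0,0,0],"gripper":3}
  ]
}}

```text
time_s: 18.05
tool_pos: [434.0, 156.8, 275.9]
tcp_rot: [[0.318, 0.86, 0.399], [0.948, -0.288, -0.134], [-0.001, 0.421, -0.907]]
wrist_force: [-0.2, -0.4, -0.3]
opening: 30.2
```

```bash
python3 -c "
from h import *
st('s17');c=snap('top','t17')
i=cv2.imread('pics/t17.png')[130:310,210:370];j=cv2.imread('pics/s17.png')[190:380,140:340]
cv2.imwrite('pics/m17.png',np.hstack([cv2.resize(j,(400,400),interpolation=2),cv2.resize(i,(360,400),interpolation=2)]))
o=np.load('pics/t0.npy',allow_pickle=True).item()
d=np.abs(c['img'].astype(int)-o['img']).max(2)
for n,(u,v) in dict(j1=(484,253),j2=(476,317),bowl=(126,282),p1=(205,244),p2=(206,271),b=(266,332)).items(): print(n,np.percentile(d[v-12:v+13,u-12:u+13],90))
# local cap pos
m=(c['img'].max(2)<50).astype(np.uint8);m[:130]=0;m[310:]=0;m[:,:230]=0;m[:,345:]=0
n,l,s,ce=cv2.connectedComponentsWithStats(m)
for k in range(1,n):
  if s[k,4]>40: 
    u,v=ce[k].round().astype(int);q=p3(c,u,v);print(ce[k],s[k,4],(W.T@(q-hinge)).round(),q[2].round())
"
```

```text
18.1 F local [0.4 0.4 0.2] 30.124146506193227 tilt rot 0.0018762790590199363 yerr -0.0011246694955585489 pos [-256.     0.7  135.8] r 289.77381433559214 ang 0.3559815011442439
j1 3.0
j2 46.0
bowl 4.0
p1 75.0
p2 76.0
b 54.0
[268.2173913  199.19565217] 46 [  74.   73. -117.] 23.0
[299.23913043 208.45652174] 46 [  75.  -22. -122.] 18.0
[247.32142857 289.41071429] 56 [-224.   -3.  273.] 413.0
[244.03389831 305.06779661] 59 [-259.   -2.  236.] 376.0
```

View pics/m17.png

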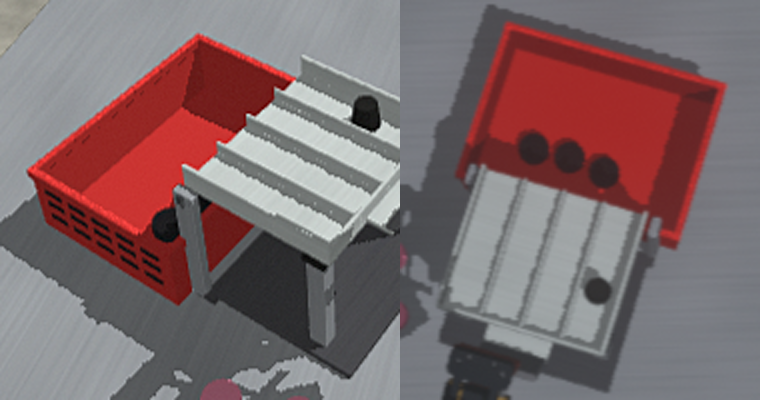

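```bash
python3 -c "
from h import *
s=observe();print(s['time_s'],s['wrist_force']);close_job()"
```

```text
18.15 [ 0.01719154  0.71743303 -0.40040129]
the job is handed in; nothing more can be done
```

View pics/t17.png

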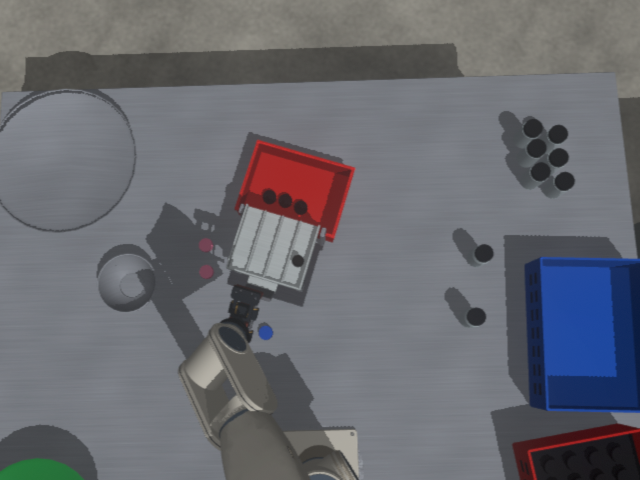

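The three caps are in the crate, the stopper is still in its lane, and the tray is back level on its rest and released. I gripped the tray's handle and raised it in small steps. The caps began to slide at about 0.255 rad, and I held at 0.266 rad until all three had dropped. I then lowered the tray in hand, let go and backed off. The job was handed in at 18.2 s.

**Last checks:**
- **Caps:** the top view shows all three in the crate. Depth readings on two of them put their tops about 20 mm above the table; the third I confirmed by eye only.
- **Tray:** before release, the tool was back at its starting height of 168.4 mm, with tilt within about 0.001 rad.
- **Stopper:** it is where it started, at pixel (298,261) in the top view.
- **Bystanders:** the jars, bowl and coloured look-alikes sit where they were. A pixel comparison flagged changes at the second jar and the look-alikes. In the last picture, viewed after handing in, these look like moved arm shadows.
- **Force:** the largest wrist reading I saw was about 9 N, just after gripping, and it was near zero at the end.

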